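Press the droppers of three reagent bottles home in order

TASK

The droppers of the three dropper bottles have been left standing a little proud of their necks. With a fingertip, press each one lightly down by the top of its rubber teat until it is fully home: first the amber bottle, then the clear one, then the purple one. Do not lift, tip or shove the bottles, and leave everything else on the bench alone.

Things in the scene. Friction and masses are not known exactly. Their poses are not given: they have to be found in the camera images.
- dropper_amber: amber dropper bottle: brown glass, with a dark brown rubber teat, the biggest of the three; body 52 mm in diameter, 140 mm tall over the teat when the dropper is home; loose, about 0.1 kg. Origin: centre of its underside; z up the bottle.
- amber_teat (a point): centre of the rounded top of the amber bottle's rubber teat (about 16 mm wide), the spot to press; rides with the dropper, 140 mm above the bottle's underside when the dropper is home. Clear above.
- dropper_amber_dropper (a joint): how far the amber bottle's dropper stands out of the neck, m: 0 = fully home against its stop, grows as it comes up (starts at 0.008 to 0.018). It slides down along the bottle's axis against about 1.2 N of friction, stays where it is left, and meets a hard stop at 0, so a rise to some 4 N means it is home.
- dropper_clear: clear dropper bottle: colourless glass, with a red rubber teat; body 40 mm in diameter, 110 mm tall over the teat when the dropper is home; loose, about 0.1 kg. Origin: centre of its underside; z up the bottle.
- clear_teat (a point): centre of the rounded top of the clear bottle's rubber teat (about 14 mm wide), the spot to press; rides with the dropper, 110 mm above the bottle's underside when the dropper is home. Clear above.
- dropper_clear_dropper (a joint): how far the clear bottle's dropper stands out of the neck, m: 0 = fully home against its stop, grows as it comes up (starts at 0.008 to 0.018). It slides down along the bottle's axis against about 1.2 N of friction, stays where it is left, and meets a hard stop at 0, so a rise to some 4 N means it is home.
- dropper_purple: purple dropper bottle: glass filled with purple liquid, with a red rubber teat; body 40 mm in diameter, 115 mm tall over the teat when the dropper is home; loose, about 0.1 kg. Origin: centre of its underside; z up the bottle.
- purple_teat (a point): centre of the rounded top of the purple bottle's rubber teat (about 14 mm wide), the spot to press; rides with the dropper, 115 mm above the bottle's underside when the dropper is home. Clear above.
- dropper_purple_dropper (a joint): how far the purple bottle's dropper stands out of the neck, m: 0 = fully home against its stop, grows as it comes up (starts at 0.008 to 0.018). It slides down along the bottle's axis against about 1.2 N of friction, stays where it is left, and meets a hard stop at 0, so a rise to some 4 N means it is home.
- vial_brown: sample vial, 23 mm diameter, 52 mm tall, white screw cap and brown liquid, standing among the bottles; loose, not to be disturbed. Origin: centre of its underside.
- vial_yellow: sample vial, 23 mm diameter, 52 mm tall, black screw cap and yellow liquid, standing among the bottles; loose, not to be disturbed. Origin: centre of its underside.
- wash_bottle: wash bottle with red cap, 70 mm diameter, 165 mm tall, standing behind the bottles; loose, not to be disturbed. Origin: centre of its underside.
- disc_box: small blue and white card box, 70x70x32 mm, behind the bottles; loose, not to be disturbed. Origin: centre of its underside.
- tape: roll of masking tape lying flat, 68 mm diameter, 19 mm high; loose, not to be disturbed. Origin: centre of its underside.
- pen_blue: blue pen lying in front of the bottles, 130 mm long, 10 mm thick; loose, not to be disturbed. Origin: centre of its underside.

How it is judged:
On the way, in this order (a step that is already met when the one before it is completed fails the run):
1. the amber bottle's dropper is pressed home (value of joint dropper_amber_dropper below 0.002 m), for 0.1 s.
2. the clear bottle's dropper is pressed home (value of joint dropper_clear_dropper below 0.002 m), for 0.1 s.
3. the purple bottle's dropper is pressed home (value of joint dropper_purple_dropper below 0.002 m), for 0.1 s.
At the end, for the whole second after the job is handed in: All three droppers are within 2 mm of home, pressed in the order amber, clear, purple; the bottles stand upright on the bench within 30 mm of where they stood and at rest; the loose bystanders are within 20 mm of where they were (value of joint each of dropper_amber_dropper, dropper_clear_dropper, dropper_purple_dropper below 0.002 m and angle between each of dropper_amber, dropper_clear, dropper_purple's own z axis and vertical below 0.1 rad and height (world z) of each of dropper_amber, dropper_clear, dropper_purple below 0.006 m and distance of each of dropper_amber, dropper_clear, dropper_purple from where it was at the start of the episode below 0.03 m and linear speed of each of dropper_amber, dropper_clear, dropper_purple below 0.02 m/s and distance of each of vial_brown, vial_yellow, wash_bottle, disc_box, tape, pen_blue from where it was at the start of the episode below 0.02 m); the robot touches nothing.
It fails at once if a dropper bottle is lifted, tipped or shoved more than 30 mm aside (height (world z) of any of dropper_amber, dropper_clear, dropper_purple above 0.012 m or angle between any of dropper_amber, dropper_clear, dropper_purple's own z axis and vertical above 0.25 rad or distance of any of dropper_amber, dropper_clear, dropper_purple from where it was at the start of the episode above 0.03 m).
It fails at once if a dropper is drawn out instead of pressed in (value of joint any of dropper_amber_dropper, dropper_clear_dropper, dropper_purple_dropper above 0.025 m).
It fails at once if a dropper bottle is pressed or struck hard (over 30 N) (contact force between any of the fingers, the arm and dropper_amber above 30 N or contact force between any of the fingers, the arm and dropper_clear above 30 N or contact force between any of the fingers, the arm and dropper_purple above 30 N).
It fails at once if another thing on the bench is moved more than 20 mm (distance of any of vial_brown, vial_yellow, wash_bottle, disc_box, tape, pen_blue from where it was at the start of the episode above 0.02 m).
It also fails if it takes over 51 s, if anything falls off the work surface, if the arm or the gripper's body presses on something with over 40 N, if the wrist force passes 120 N, or if a joint passes its speed limit or range.

ROBOT

A 6-joint arm with a two-finger parallel gripper is mounted at the origin on a cart in front of the work surface, level with it; the furniture and walls round the work are solid. World frame = base frame: x ahead of the robot, y to its left, z up, the work surface at z = 0. Lengths are in m, angles in rad, forces in N, time in s.
With the tool pointing down it reaches from about 0.35 to 0.775 m from the base axis. Payload 7.3 kg.
Tool frame: the origin (TCP) lies on the centre line of the jaws, within the pads' length; the fingertips stand 17 mm ahead of it and the grasp point (between the pads) lies 2 mm behind it (robot.tcp_to_tips is the distance from the TCP to the fingertips, in m); z points along the fingers, y is the line along which they close (so a half turn about z gives the same grasp; the last joint's range is limited). The gripper opens to 92 mm and grips with 3 to 60 N. Pads are 19 mm wide; open, the fingers measure 130 mm over their backs; the gripper's body (75 mm by 190 mm) begins 47 mm behind the grasp point.
Start: joints at [0.968, 0.342, 1.524, -0, 1.275, -0.146], TCP at [0.232, 0.471, 0.244] pointing down, gripper open.
Joint ranges: [-2.53, 2.53], [-0.77, 2.02], [0.04, 2.7], [-1, 4.14], [0.28, 2.66], [-3.11, 3.11]. Speed limits (rad/s): [2.57, 2.57, 3.14, 3.14, 3.14, 3.14].

INTERFACE

Orientations are given as [roll, pitch, yaw] about the fixed x, y, z axes, in that order (R = Rz(yaw) Ry(pitch) Rx(roll)).
In Python, from cell import robot gives the robot as it stands. The module is installed in compiled form; this text tells all that it offers.
- The arm moves only by the tool carry_out, never from a script. Its argument "commands" is a list of rows, each a list of 3 entries, a list of its own where there are three numbers: the shift along the tool's x, y, z in m, then the turn about the tool's z in rad, then the opening, from 0 (shut) to 1 (fully open). In form: [[[dx, dy, dz], yaw, claw], ...]. A call has 1 to 20 rows; each row shifts and turns the commanded pose from where the row before left it, along the tool's axes as they then stand; what a row does not reach is not made up. A row lasts 1/8 s, in which the tool goes at most 62.5 mm and 10.7 degrees, less where a joint would pass 70% of its speed; a pose out of reach is approached as far as the arm can. A call is refused whole if a number of a shift passes 0.0625 or a number of a turn 0.188, either way. A call with a gripper value outside its range is refused whole. The fingers move at their own pace and stop on an object; "newtons" is the grip in N (left out, the last holds). Time passes only in rows, so rows that do not move let the fingers close. It gives the time, the measured TCP pose, the force, the opening and the grip force at its end, in the units of the state.
- robot.observe(): the state, without advancing time (a new reading comes with each control period).
- robot.read_camera(name): name is "side" or "top"; returns a dict with "pixels" (420x560x3 uint8, red, green, blue), "fx", "fy", "cx", "cy" (pixels), "view" (4x4, takes a point from world to camera coordinates). Camera axes: x right, y up, looking along -z (the intrinsics and any distortion apply to the point x, -y, -z); pixel columns grow to the right and rows downward; lengths in m; the calibration is good to about 2 mm. A picture is of the moment at which its call begins. There is no depth.
- robot.hand_in(): hands the job in; it is judged then, once.
Trained networks look in a picture, given as the dict that the camera call returned (one of the last four; its "shot" number tells which), for a name from the list of things; names that differ only in an ending like _2 or _b are one class to them, and where a whole thing is asked for, a point or a joint stands for the part that bears it (a point fixed in the world has none). Each returns a list of dicts, best first, with "p" (0 to 1); they miss things now and then, are a little off and sometimes report something else, mostly with a low value. They report only what shows in the picture. A call takes as long as a camera call.
- robot.find_in(picture, name): "at" ([column, row] in pixels, amid what is visible of it).
- robot.tip_of(picture, name): "at" ([column, row] in pixels: a listed point, or the origin of a listed thing).
The state is a dict: "time": time; "qpos": joint angles; "qvel": joint speeds; "joint_efforts": joint torques, N m; "tool_pos": TCP position; "tool_rot": TCP orientation; "contact_force": force on the tool from outside, world axes, zero at the start; "torque": the same for the moment, N m; "opening": finger opening in m; "grip_force": force on a finger pad.
Only numpy, scipy, OpenCV 4.12 (cv2) and the standard library are available. Lean on these libraries where they do the work, as an engineer would, in place of code of your own. Each camera call takes 0.05 s, during which the arm holds its last target. There are 200 camera calls.

## Working session

There is one attempt and no reset: what is moved stays moved. The work goes in short steps, Python scripts to look and compute and a tool call to move; the robot and the scene stay as the last step left them, time stands still between calls to the robot, and variables do not carry over. Pictures are saved under pics/ and viewed, at most 10 in all, crops included, and the job is handed in when it is done.

Besides the shell and the picture viewer there is one more tool, called after "Call:" as name(argument=value, ...), one argument or row to a line, values as JSON. carry_out: Moves the arm, as the interface text tells. Its arguments: {"type":"object","properties":{"commands":{"type":"array"},"newtons":{"type":"number"}},"required":["commands"]}

```bash
mkdir -p pics
cat > h.py <<'E'
import numpy as np, cv2
from cell import robot
from scipy.optimize import least_squares
def proj(c,P):
    q=np.asarray(c["view"])@np.append(P,1); return np.array([c["cx"]+c["fx"]*q[0]/-q[2], c["cy"]-c["fy"]*q[1]/-q[2]])
def tri(cs,uv):
    r=least_squares(lambda P:np.concatenate([proj(c,P)-u for c,u in zip(cs,uv)]),[0.5,0.1,0.1]); return r.x,np.abs(r.fun).max()
def plane(c,uv,z):
    return least_squares(lambda p:proj(c,[p[0],p[1],z])-uv,[0.5,0.1]).x
E
cat > look.py <<'E'
from h import *
import sys
cs=[robot.read_camera(n) for n in("side","top")]
print([k for k in cs[0]])
for c,n in zip(cs,("side","top")): cv2.imwrite(f"pics/{n}{sys.argv[1]}.png",c["pixels"][:,:,::-1])
for c in cs: print(np.round(np.linalg.inv(c["view"])[:3,3],3))
for k in("amber","clear","purple"):
    t=[robot.tip_of(c,k+"_teat") for c in cs]; b=[robot.tip_of(c,"dropper_"+k) for c in cs]
    for nm,x in(("teat",t),("base",b)):
        print(k,nm,[[(np.round(d["at"]),round(d["p"],2)) for d in q[:3]] for q in x])
        if all(x): P,e=tri(cs,[q[0]["at"] for q in x]); print("   ",P.round(4),"err px",e.round(1))
for k in("vial_brown","vial_yellow","wash_bottle","disc_box","tape","pen_blue"):
    d=robot.tip_of(cs[1],k); print(k,plane(cs[1],d[0]["at"],0).round(3) if d else None)
s=robot.observe(); print(s)
E
python3 look.py 0
```

```text
['pixels', 'fx', 'fy', 'cx', 'cy', 'view', 'shot']
[0.352 0.74  0.606]
[0.345 0.058 1.028]
amber teat [[(array([280., 180.]), 0.76)], [(array([281., 201.]), 0.45)]]
    [0.5514 0.0477 0.1523] err px 0.6
amber base [[(array([282., 239.]), 0.57)], [(array([280., 214.]), 0.83)]]
    [0.547  0.0486 0.0048] err px 1.1
clear teat [[(array([328., 167.]), 0.6)], [(array([342., 238.]), 0.51)]]
    [ 0.4788 -0.0914  0.1164] err px 1.2
clear base [[(array([327., 211.]), 0.94), (array([322., 229.]), 0.35)], [(array([333., 244.]), 0.48), (array([279., 203.]), 0.36)]]
    [ 0.4757 -0.0874 -0.0011] err px 1.0
purple teat [[(array([296., 263.]), 0.78)], [(array([186., 238.]), 0.53)]]
    [0.4665 0.2532 0.1385] err px 0.6
purple base [[(array([293., 320.]), 0.72)], [(array([200., 248.]), 0.68)]]
    [ 0.4657  0.248  -0.0016] err px 1.4
vial_brown [0.557 0.154]
vial_yellow [ 0.472 -0.021]
wash_bottle [0.645 0.119]
disc_box [ 0.672 -0.066]
tape [ 0.676 -0.159]
pen_blue [0.376 0.187]
{'time': 1.0, 'qpos': array([ 9.67999747e-01,  3.41996394e-01,  1.52411636e+00, -3.96083908e-06,
        1.27535402e+00, -1.46002586e-01]), 'qvel': array([ 1.34003455e-03,  1.03281239e-03,  1.08763473e-03, -1.18286392e-05,
       -2.34049058e-03,  1.86315117e-04]), 'joint_efforts': array([-1.35813380e-04, -4.31135094e+01, -2.44484818e+01,  7.18581327e-02,
        4.81188192e-02, -1.12657267e-05]), 'tool_pos': array([0.23155909, 0.47120062, 0.24373666]), 'tool_rot': array([3.14146867e+00, 2.20619959e-05, 2.68479981e+00]), 'contact_force': array([-0.03407854, -0.05418732, -0.32843227]), 'torque': array([ 0.01021386, -0.03135093, -0.01752722]), 'grip_force': 0.0, 'opening': 0.091881729721531}
```

Run:
```python
import cv2
s=cv2.imread("pics/side0.png")[120:370,170:420]; t=cv2.imread("pics/top0.png")[130:330,130:430]
cv2.imwrite("pics/both0.png",cv2.hconcat([cv2.resize(s,(400,400)),cv2.resize(t,(400,267)).__class__ and cv2.copyMakeBorder(cv2.resize(t,(400,267)),0,133,0,0,0)]))
```

```text
(no output)
```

View pics/both0.png

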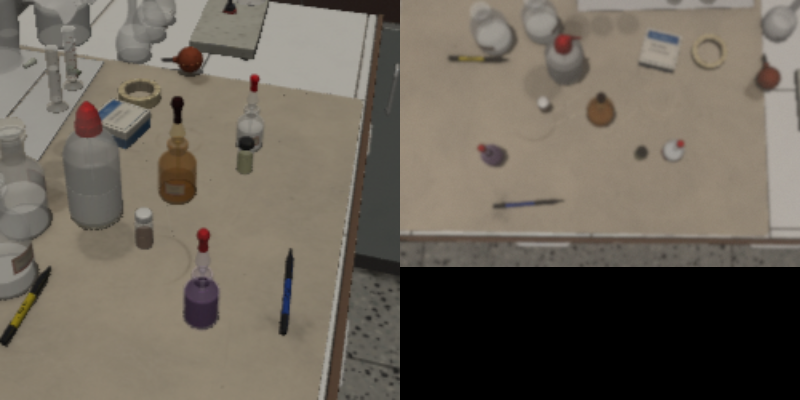

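View pics/top0.png

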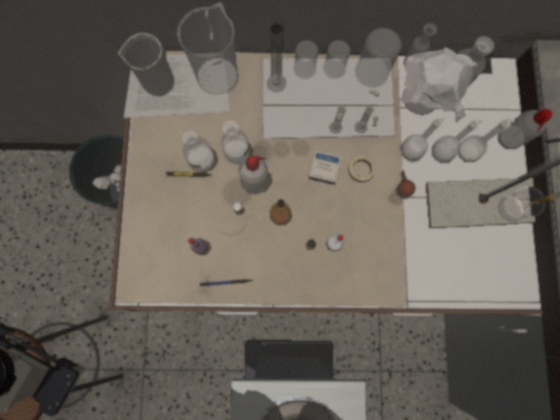

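The networks agree with the picture, with the amber teat at (281,201) and clear at (341,238) in the top view. The exception is the purple teat: it shows near (191,241), but the network reported (186,238). I'll refine the red teats from colour.

```bash
cat > ref.py <<'E'
from h import *
cs=[robot.read_camera(n) for n in("side","top")]
def blob(c,u,dark,r=9):
    p=c["pixels"].astype(int);u=np.round(u).astype(int);w=p[u[1]-r:u[1]+r+1,u[0]-r:u[0]+r+1]
    m=(w.max(2)<45) if dark else (w[...,0]-w[...,1]>40)
    n,l,st,ce=cv2.connectedComponentsWithStats(m.astype(np.uint8))
    if n<2: return None
    i=1+st[1:,4].argmax(); return ce[i]+u-r, st[i,2:]
for k,t in(("amber",(.5514,.0477,.150)),("clear",(.478,-.0895,.114)),("purple",(.466,.247,.128))):
    B=[blob(c,proj(c,t),k=="amber") for c in cs]; print(k,[(b[0].round(1),b[1]) for b in B if b], end=" ")
    if all(B): P,e=tri(cs,[b[0] for b in B]); print(P.round(4),e.round(2))
c=cs[1];print(c["fx"])
E
python3 ref.py
```

```text
amber [(array([280.6, 185.2]), array([ 8, 10, 58], dtype=int32))] clear [(array([328.6, 170.9]), array([ 6, 11, 48], dtype=int32)), (array([340., 237.]), array([ 5,  5, 21], dtype=int32))] [ 0.4788 -0.0871  0.1089] 0.12
purple [(array([296.8, 268.4]), array([ 8, 14, 73], dtype=int32)), (array([190.5, 240.4]), array([ 4,  5, 17], dtype=int32))] [0.4652 0.2466 0.1221] 0.03
410.9849218802446
```

Call:
carry_out(
  commands=[
    [[-0.03,-0.015,0],0,0],
    [[-0.034,-0.017,0],0,0],
    [[-0.034,-0.017,0],0,0],
    [[-0.034,-0.017,0],0,0],
    [[-0.034,-0.017,0],0,0],
    [[-0.034,-0.017,0],0,0],
    [[-0.034,-0.017,0],0,0],
    [[-0.034,-0.017,0],0,0],
    [[-0.034,-0.017,0],0,0],
    [[-0.034,-0.017,0],0,0],
    [[-0.034,-0.017,0],0,0],
    [[-0.034,-0.017,0],0,0],
    [[-0.034,-0.017,0],0,0],
    [[-0.034,-0.02,0],0,0],
    [[0,0,0],0,0],
    [[0,0,0],0,0],
    [[0,0,0],0,0],
  ],
)

```text
time: 3.22
tool_pos: [0.5492, 0.0494, 0.2438]
tool_rot: [3.141, -0.0, 2.686]
contact_force: [0.1, 1.1, 0.1]
opening: 0.0004
grip_force: 0.0
```

Call:
carry_out(
  commands=[
    [[-0.001,0.001,0.02],0,0],
    [[0,0,0.02],0,0],
    [[0,0,0.014],0,0],
    [[0,0,0],0,0],
    [[0,0,0],0,0],
  ],
)

```text
time: 3.85
tool_pos: [0.5514, 0.0492, 0.1905]
tool_rot: [3.141, 0.001, 2.685]
contact_force: [-0.6, 0.4, 1.0]
opening: 0.0005
grip_force: 0.0
```

```bash
cat > snap.py <<'E'
from h import *
import sys
s=robot.observe(); print(s["tool_pos"].round(4),s["contact_force"].round(2))
tip=s["tool_pos"]-[0,0,.017]; out=[]
for n in("side","top"):
    c=robot.read_camera(n); u=np.round(proj(c,tip)).astype(int); print(n,u)
    w=c["pixels"][u[1]-45:u[1]+45,u[0]-45:u[0]+45,::-1]; out.append(cv2.resize(w,(400,400),interpolation=cv2.INTER_CUBIC))
cv2.imwrite(f"pics/{sys.argv[1]}.png",cv2.hconcat(out))
E
python3 snap.py a1
```

```text
[0.5514 0.0492 0.1905] [-0.55  0.38  0.96]
side [280 171]
top [281 198]
```

View pics/a1.png

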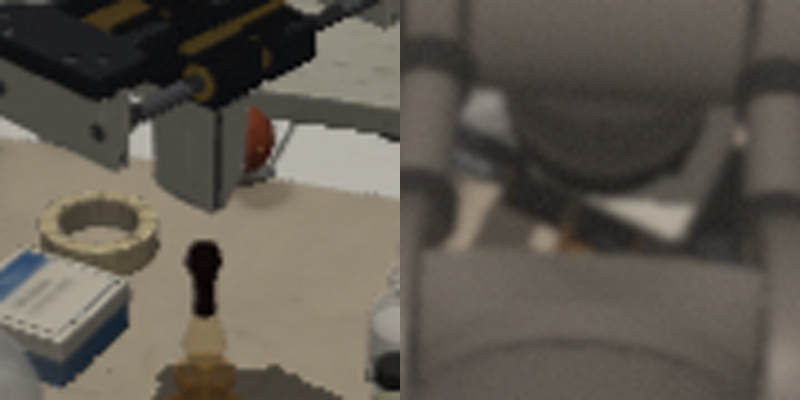

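The closed fingertip stands about 20 mm straight above the dark teat, which is at crop (203,245) with the tip at (200,200). I'm lowering it slowly.

Call:
carry_out(
  commands=[
    [[0,0,0.004],0,0],
    [[0,0,0.004],0,0],
    [[0,0,0.003],0,0],
    [[0,0,0.002],0,0],
    [[0,0,0.002],0,0],
    [[0,0,0.002],0,0],
    [[0,0,0.002],0,0],
    [[0,0,0.002],0,0],
    [[0,0,0.002],0,0],
    [[0,0,0.002],0,0],
    [[0,0,0.002],0,0],
    [[0,0,0],0,0],
  ],
)

```text
time: 5.45
tool_pos: [0.551, 0.049, 0.1625]
tool_rot: [-3.142, -0.0, 2.685]
contact_force: [-0.4, 0.6, 0.3]
opening: 0.0002
grip_force: 0.2
```

Call:
carry_out(
  commands=[
    [[0,0,0.0015],0,0],
    [[0,0,0.0015],0,0],
    [[0,0,0.0015],0,0],
    [[0,0,0.001],0,0],
    [[0,0,0],0,0],
  ],
)

```text
time: 6.08
tool_pos: [0.551, 0.049, 0.1571]
tool_rot: [3.142, -0.0, 2.685]
contact_force: [-0.7, 0.1, 0.7]
opening: 0.0002
grip_force: 0.3
```

Call:
carry_out(
  commands=[
    [[0,0,0.001],0,0],
    [[0,0,0],0,0],
  ],
)

```text
time: 6.32
tool_pos: [0.5512, 0.049, 0.1565]
tool_rot: [3.141, 0.0, 2.685]
contact_force: [-0.1, 1.1, 2.5]
opening: 0.0007
grip_force: 1.3
```

```bash
python3 snap.py a2
```

```text
[0.5512 0.049  0.1565] [-0.08  1.06  2.45]
side [280 186]
top [280 202]
```

View pics/a2.png

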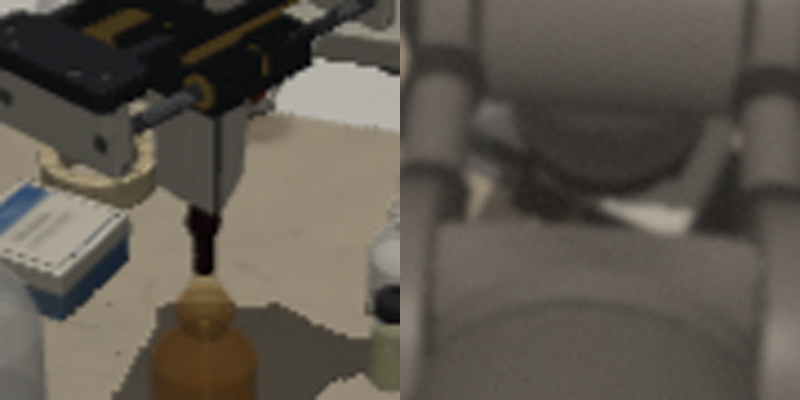

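The tip sits on the amber teat at crop (203,210), centred, and the force is starting to rise.

Call:
carry_out(
  commands=[
    [[0,0,0.0008],0,0],
    [[0,0,0],0,0],
  ],
)

```text
time: 6.68
tool_pos: [0.5514, 0.0489, 0.1561]
tool_rot: [3.141, 0.001, 2.685]
contact_force: [-0.4, 0.6, 7.1]
opening: 0.0005
grip_force: 3.1
```

Amber is home: 7 N at the expected height. Next is the clear bottle.

Call:
carry_out(
  commands=[
    [[0,0,-0.005],0,0],
    [[0,0,-0.02],0,0],
    [[0,0,-0.022],0,0],
    [[0.001,-0.026,0],0,0],
    [[0.001,-0.026,0],0,0],
    [[0.001,-0.026,0],0,0],
    [[0.001,-0.026,0],0,0],
    [[0.001,-0.026,0],0,0],
    [[0.001,-0.025,0],0,0],
    [[0,0,0],0,0],
    [[0,0,0],0,0],
    [[0,0,0.02],0,0],
    [[0,0,0.015],0,0],
    [[0,0,0.007],0,0],
    [[0,0,0],0,0],
    [[0,0,0],0,0],
  ],
)

```text
time: 8.68
tool_pos: [0.4778, -0.0874, 0.1609]
tool_rot: [3.141, 0.001, 2.685]
contact_force: [-0.1, -0.7, -0.2]
opening: 0.0005
grip_force: 0.0
```

```bash
python3 snap.py c1
```

```text
[ 0.4778 -0.0874  0.1609] [-0.05 -0.66 -0.23]
side [330 157]
top [343 235]
```

View pics/c1.png

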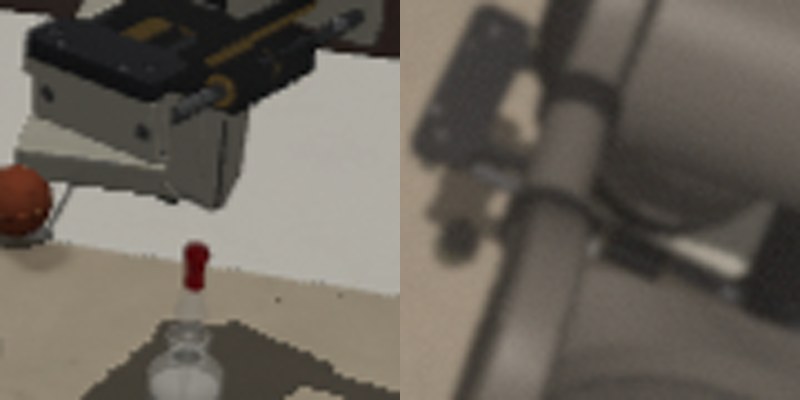

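The tip at crop (205,205) is above the red teat at (195,245), within about 2 mm once the camera's lean is allowed for.

Call:
carry_out(
  commands=[
    [[0,0,0.004],0,0],
    [[0,0,0.004],0,0],
    [[0,0,0.004],0,0],
    [[0,0,0.003],0,0],
    [[0,0,0.002],0,0],
    [[0,0,0.002],0,0],
    [[0,0,0.002],0,0],
    [[0,0,0.002],0,0],
    [[0,0,0.002],0,0],
    [[0,0,0.002],0,0],
    [[0,0,0.002],0,0],
    [[0,0,0.002],0,0],
    [[0,0,0],0,0],
  ],
)

```text
time: 10.4
tool_pos: [0.4773, -0.0875, 0.1292]
tool_rot: [3.142, -0.0, 2.685]
contact_force: [0.4, 0.7, 1.1]
opening: 0.0004
grip_force: 0.2
```

Call:
carry_out(
  commands=[
    [[0,0,0.001],0,0],
    [[0,0,0.001],0,0],
    [[0,0,0.001],0,0],
    [[0,0,0],0,0],
  ],
)

```text
time: 10.9
tool_pos: [0.4774, -0.0875, 0.1265]
tool_rot: [3.141, 0.0, 2.685]
contact_force: [0.2, 0.5, 1.6]
opening: 0.0005
grip_force: 1.0
```

Call:
carry_out(
  commands=[
    [[0,0,0.0008],0,0],
    [[0,0,0],0,0],
  ],
)

```text
time: 11.15
tool_pos: [0.4777, -0.0876, 0.1261]
tool_rot: [3.141, 0.001, 2.685]
contact_force: [-1.2, 0.3, 5.9]
opening: 0.0002
grip_force: 2.8
```

Clear is home at 6 N. Now the purple bottle.

Call:
carry_out(
  commands=[
    [[0,0,-0.005],0,0],
    [[0,0,-0.03],0,0],
    [[0,0,-0.04],0,0],
    [[0.0158,0.0295,0],0,0],
    [[0.0158,0.0295,0],0,0],
    [[0.0158,0.0295,0],0,0],
    [[0.0158,0.0295,0],0,0],
    [[0.0158,0.0295,0],0,0],
    [[0.0158,0.0295,0],0,0],
    [[0.0158,0.0295,0],0,0],
    [[0.0158,0.0295,0],0,0],
    [[0.0158,0.0295,0],0,0],
    [[0.0158,0.0295,0],0,0],
    [[0,0,0],0,0],
    [[0,0,0],0,0],
    [[0,0,0.018],0,0],
    [[0,0,0.014],0,0],
    [[0,0,0.006],0,0],
    [[0,0,0],0,0],
    [[0,0,0],0,0],
  ],
)

```text
time: 13.65
tool_pos: [0.466, 0.247, 0.1631]
tool_rot: [3.141, 0.001, 2.685]
contact_force: [0.5, 0.4, 1.2]
opening: 0.0005
grip_force: 0.0
```

```bash
python3 snap.py p1
```

```text
[0.466  0.247  0.1631] [0.48 0.39 1.19]
side [297 257]
top [188 239]
```

View pics/p1.png

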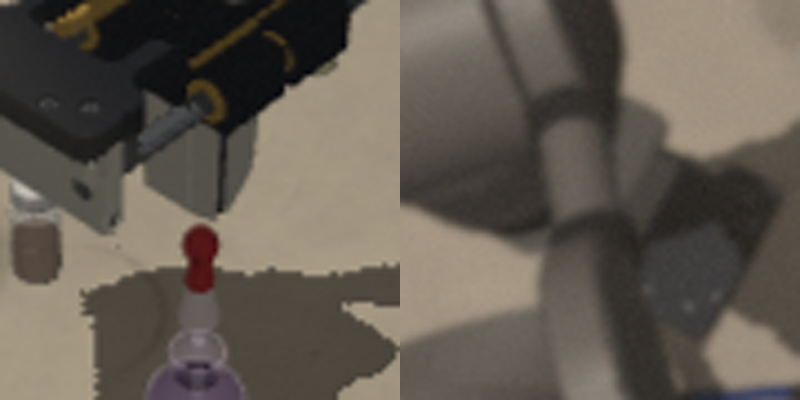

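The tip at crop (200,205) is aligned above the purple bottle's red teat at (201,235).

Call:
carry_out(
  commands=[
    [[0,0,0.003],0,0],
    [[0,0,0.003],0,0],
    [[0,0,0.003],0,0],
    [[0,0,0.002],0,0],
    [[0,0,0.002],0,0],
    [[0,0,0.002],0,0],
    [[0,0,0.002],0,0],
    [[0,0,0.002],0,0],
    [[0,0,0.002],0,0],
    [[0,0,0.002],0,0],
    [[0,0,0.002],0,0],
    [[0,0,0.002],0,0],
    [[0,0,0.002],0,0],
    [[0,0,0],0,0],
  ],
)

```text
time: 15.5
tool_pos: [0.4656, 0.2469, 0.1334]
tool_rot: [-3.141, -0.0, 2.685]
contact_force: [1.0, 0.3, -0.2]
opening: 0.0003
grip_force: 0.2
```

Call:
carry_out(
  commands=[
    [[0,0,0.001],0,0],
    [[0,0,0.001],0,0],
    [[0,0,0.0005],0,0],
    [[0,0,0],0,0],
  ],
)

```text
time: 16.0
tool_pos: [0.4658, 0.247, 0.1314]
tool_rot: [3.141, 0.0, 2.685]
contact_force: [-0.3, 0.5, 2.5]
opening: 0.0003
grip_force: 1.5
```

Call:
carry_out(
  commands=[
    [[0,0,0.0008],0,0],
    [[0,0,0],0,0],
  ],
)

```text
time: 16.25
tool_pos: [0.4661, 0.2471, 0.131]
tool_rot: [3.14, 0.001, 2.685]
contact_force: [-1.0, -0.6, 6.7]
opening: 0.0005
grip_force: 3.3
```

Purple is home. I'm lifting straight up, then moving aside towards the start to check.

Call:
carry_out(
  commands=[
    [[0,0,-0.005],0,0],
    [[0,0,-0.03],0,0],
    [[0,0,-0.04],0,0],
    [[0,0,-0.04],0,0],
    [[0.035,0.01,0],0,0],
    [[0.035,0.01,0],0,0],
    [[0.035,0.01,0],0,0],
    [[0.035,0.01,0],0,0],
    [[0.035,0.01,0],0,0],
    [[0.035,0.01,0],0,0],
    [[0.035,0.01,0],0,0],
    [[0,0,0],0,0],
    [[0,0,0],0,0],
  ],
)

```text
time: 17.88
tool_pos: [0.2768, 0.4175, 0.2452]
tool_rot: [-3.141, 0.0, 2.685]
contact_force: [-0.1, -0.3, -0.2]
opening: 0.0005
grip_force: 0.0
```

```bash
python3 look.py 9 | grep -v array; python3 ref.py; python3 -c "
import cv2
s=cv2.imread('pics/side9.png')[120:370,170:420];cv2.imwrite('pics/s9.png',cv2.resize(s,(600,600)))"
```

```text
['pixels', 'fx', 'fy', 'cx', 'cy', 'view', 'shot']
[0.352 0.74  0.606]
[0.345 0.058 1.028]
    [0.5517 0.0492 0.1447] err px 0.8
    [0.5485 0.0487 0.007 ] err px 1.1
    [ 0.4766 -0.0941  0.1086] err px 0.8
    [ 0.4785 -0.0913  0.0029] err px 4.2
    [0.4651 0.2534 0.1177] err px 0.3
    [0.4647 0.2509 0.0011] err px 0.7
vial_brown [0.56  0.155]
vial_yellow [0.574 0.053]
wash_bottle [0.649 0.115]
disc_box [ 0.68 -0.06]
tape [ 0.674 -0.16 ]
pen_blue [0.38 0.18]
amber [(array([280.4, 188.5]), array([ 6,  5, 24], dtype=int32))] clear [(array([328.5, 173.7]), array([ 6,  7, 33], dtype=int32)), (array([339.3, 237.9]), array([ 5,  5, 20], dtype=int32))] [ 0.4781 -0.0866  0.1019] 0.06
purple [(array([296.4, 272.8]), array([ 8,  6, 41], dtype=int32)), (array([192. , 241.5]), array([ 5,  4, 16], dtype=int32))] [0.4652 0.2455 0.111 ] 0.46
410.9849218802446
```

View pics/s9.png

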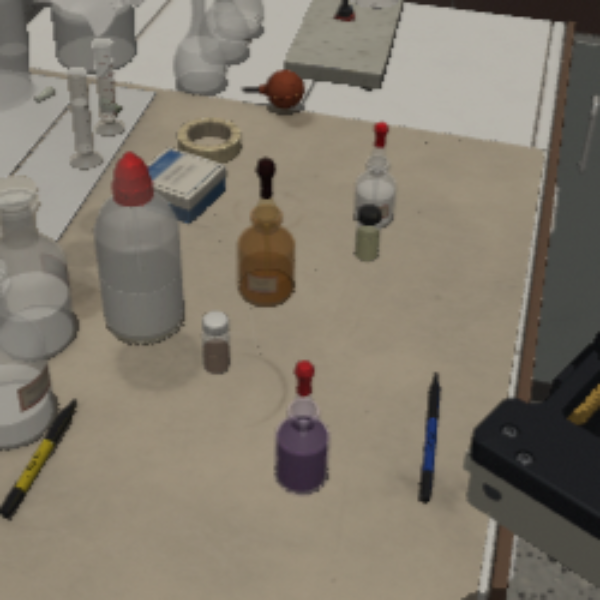

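In the side view all three bottles stand upright with their teats seated at (265,165), (380,135) and (304,370). The vials, wash bottle, box, tape and pen are where they were. The shifted yellow vial reading is a false detection, because the vial shows at its old place, (368,235).

```bash
python3 -c "
from cell import robot
print(robot.hand_in())"
```

```text
the job is handed in; nothing more can be done
None
```

I pressed all three droppers home in the order amber, clear, purple, each to a firm stop at 6–7 N at its expected height, and handed the job in; the hand-in returned no verdict, and in the last picture the bottles stood upright and the other items were in place.

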